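# Pack the sample box, lid it, and hold up the outer lid alone

## Robot

A 7-joint arm with a two-finger parallel gripper is mounted at the origin on the work surface. World frame = base frame: x ahead of the robot, y to its left, z up, the work surface at z = 0. Lengths are in m, angles in rad, forces in N, time in s.
With the tool pointing down it reaches from about 0.4 to 0.85 m from the base axis. Payload 4.5 kg.
Tool frame: the origin (TCP) lies on the centre line of the jaws, within the pads' length; the fingertips stand 8 mm ahead of it and the grasp point (between the pads) lies 11 mm behind it; z points along the fingers, x is the direction in which the jaws open and shut, and the axes are right-handed (so a half turn about z gives the same grasp; the last joint's range is limited). The gripper opens to 88 mm and grips with 3 to 60 N. Pads are 18 mm wide; open, the fingers measure 123 mm over their backs; the gripper's body (75 mm by 187 mm) begins 45 mm behind the grasp point.
Start: joints at [-1.169, 0.689, -0.195, 1.565, 0.157, 0.902, -0.215], TCP at [0.225, 0.583, 0.247] pointing down, gripper open.
Joint ranges: [-3.01, 3.01], [-0.46, 2.08], [-1.47, 1.51], [0.13, 2.56], [-1, 4.14], [0.04, 2.09], [-2.66, 2.66]. Speed limits (rad/s): [2.57, 2.57, 3.14, 3.14, 3.14, 3.14, 3.14].

## Interface

Orientations are given as a unit quaternion [x, y, z, w].
In Python, from plant import r gives the robot as it stands.
- The arm moves only by the shell command python3 -m pendant 'ROWS' [FORCE]. ROWS is JSON, a list of rows, each a list of 3 entries, a list of its own where there are three numbers: the turn, a rotation vector about the tool's x, y, z in rad, then the shift along the tool's x, y, z in m, then the opening, from 0 (shut) to 1 (fully open). In form: [[[wx, wy, wz], [tx, ty, tz], claw], ...]. A call has 1 to 10 rows; each row is the pose to reach, as a shift and turn from the pose commanded when the call began, along the tool's axes at that moment; what a row does not reach only later rows make up. A row lasts 1/10 s, in which the tool goes at most 50 mm and 8.59 degrees, less where a joint would pass 70% of its speed; a pose out of reach is approached as far as the arm can. A call with a gripper value outside its range is refused whole. The fingers move at their own pace and stop on an object; FORCE is the grip in N (left out, the last holds). Time passes only in rows, so rows that repeat a pose let the fingers close. It gives the time, the measured TCP pose, the force and the opening at its end, in the units of the state.
- r.get_state(): the state, without advancing time (a new reading comes with each control period).
- r.snapshot(name): name is "scene" or "top" or "wrist"; returns a dict with "image" (480x640x3 uint8, red, green, blue), "mtx" (3x3 intrinsics, pixels), "dist" ([k1, k2, p1, p2, k3] as OpenCV has them; the pictures are not rectified), "R" (3x3) and "t" (3): a world point X has camera coordinates R X + t; the wrist camera has in their place "T_tool_cam" (4x4, takes a point from camera to tool coordinates, whose origin is the TCP and whose axes are the tool frame's). Camera axes: x right, y down, z forward; pixel columns grow to the right and rows downward; lengths in m; the calibration is good to about 2 mm. A picture is of the moment at which its call begins: read the wrist's pose just before it. There is no depth.
- r.finish_job(): hands the job in, once; it reports no verdict.
The state is a dict: "clock": time; "q": joint angles; "qd": joint speeds; "joint_torque": joint torques, N m; "tool_pos": TCP position; "eef_rot": TCP orientation; "contact_force": force on the tool from outside, world axes, zero at the start; "moment": the same for the moment, N m; "opening": opening from 0.0 (shut) to 1.0 (fully open).
Only numpy, scipy, OpenCV 4.12 (cv2) and the standard library are available. Lean on these libraries where they do the work, as an engineer would, in place of code of your own. Each camera call takes 0.05 s, during which the arm holds its last target. There are 200 camera calls.

## Task

Stand the loose amber jar and the blue block upright in the free middle of the sample box's row, between the two jars already there, and let go of them. Then take the nested lids together by the inner lid's yellow handle, keep them level, lower them gently over the box until fully home, and let go. Finally grip the outer lid by its black collar and lift it alone straight up, leaving the inner lid seated undisturbed, and finish while holding the outer lid level and still above the box, its lower edge higher than the yellow handle; leave everything else on the table alone.

Things in the scene. Friction and masses are not known exactly. Their poses are not given: they have to be found in the camera images.
- box: White sample box, fixed, left or right on the table. Base plate 84 (x) by 210 (y) by 6 mm with a tray on it: walls 56 by 184 mm outside, 48 by 176 inside, from z = 6 mm (tray floor) to z = 26 mm. Origin: centre of the underside; y along the row, z up. packed_a stands near y = +67 mm, packed_b near -67 mm; about 96 mm between them is free for jar and block (y = +22 and -22 mm, either way round).
- amber_jar_c (a point): Loose amber jar with a white cap, upright on the table near the robot: 36 mm diameter up to 35 mm, cap 38 mm diameter from there to the top at 56 mm; about 90 g. The point is its centre, 28 mm up; z along its axis.
- cell_block_c (a point): Loose blue square block with a grey top, upright on the table near the robot: 38 by 38 by 56 mm, about 100 g. The point is its centre, 28 mm up; x and y square to its sides, z up.
- packed_a_c (a point): Clear jar with an orange cap, same size as the amber jar, loose in the box at its +y end; to stay upright in the box. The point is its centre, 28 mm up.
- packed_b_c (a point): Clear jar with a green cap, same size as the amber jar, loose in the box at its -y end; to stay upright in the box. The point is its centre, 28 mm up.
- inner_base (a point): Centre of the inner lid's lower edge. The lid is a blue inverted tray, about 200 g, 68 (x) by 194 (y) mm outside, 62 by 188 inside, skirt 60 mm deep, top plate 60 to 64 mm up. It starts on the table at the left or right, the outer lid resting on it and coming along when it is lifted. Home, the lower edge rests on the box's base plate around the tray (3 mm play all round, either way round).
- inner_handle (a point): Grip point on the inner lid's yellow upright handle, 12 mm thick along x (pinch it across x), 32 mm along y, from 64 to 126 mm above the lid's lower edge. The point is 116 mm above the lower edge, 10 mm under the handle's top and 24 mm above the outer lid's collar; it is 122 mm above the box's origin when the lid is home.
- outer_base (a point): Centre of the outer lid's lower edge. Grey lid, about 180 g, 80 (x) by 206 (y) mm, skirt 24 mm deep around the inner lid with 3 mm play; its 4 mm top rests on the inner lid's top, so that this point is 44 mm above inner_base when nested. Axes along the same sides as the inner lid's, z up.
- outer_collar (a point): Centre of the outer lid's black collar, 1 mm under its top edge, 47 mm above outer_base. An upright rectangular frame, 48 (x) by 64 (y) mm outside, walls 4 mm, 24 mm above the grey top. The yellow handle sticks up freely through it (14 mm free each side in x, 12 in y) and tops it by 34 mm. Pinch the collar from outside across x, the handle between the fingers.
- water_bottle: Clear water bottle, 66 mm diameter, 200 mm tall, right side; leave alone. Origin: centre of its underside.
- glass_jar: Glass jar, 60 mm diameter, 85 mm tall, left side; leave alone. Origin: centre of its underside.
- pipette: White and blue pipette, about 240 mm long, 26 mm thick, lying at the far side; leave alone. Origin: underside near the middle.
- vial_a: Small amber vial, 22 mm diameter, 42 mm tall, at the far side; leave alone. Origin: centre of its underside.
- vial_b: As vial_a.
Not all that is in view belongs to the job. Leave any pink or purple look-alike of the part that bears packed_a_c alone. Of the things that look like the part that bears inner_base, the larger one is meant.

How it is judged:
On the way, in this order (a step that is already met when the one before it is completed fails the run):
1. jar and block stand upright in the box's row with the two jars, let go (x of amber_jar_c in the frame of box between -0.012 and 0.012 m and y of amber_jar_c in the frame of box between -0.078 and 0.078 m and z of amber_jar_c in the frame of box between 0.03 and 0.038 m and angle between each of amber_jar_c, cell_block_c, packed_a_c, packed_b_c's own z axis and vertical below 0.15 rad and x of cell_block_c in the frame of box between -0.012 and 0.012 m and y of cell_block_c in the frame of box between -0.078 and 0.078 m and z of cell_block_c in the frame of box between 0.03 and 0.038 m and x of packed_a_c in the frame of box between -0.012 and 0.012 m and y of packed_a_c in the frame of box between -0.078 and 0.078 m and z of packed_a_c in the frame of box between 0.03 and 0.038 m and x of packed_b_c in the frame of box between -0.012 and 0.012 m and y of packed_b_c in the frame of box between -0.078 and 0.078 m and z of packed_b_c in the frame of box between 0.03 and 0.038 m and contact force between the fingers and amber_jar below 0.2 N and contact force between the fingers and cell_block below 0.2 N), for 0.2 s.
2. nested lids fully home on the box, let go (x of inner_handle in the frame of box between -0.008 and 0.008 m and y of inner_handle in the frame of box between -0.008 and 0.008 m and z of inner_handle in the frame of box below 0.1265 m and angle between inner_handle's own z axis and vertical below 0.05 rad and z of outer_collar in the frame of inner_handle below -0.02 m and horizontal distance between outer_collar and inner_handle below 0.008 m and x of amber_jar_c in the frame of box between -0.012 and 0.012 m and y of amber_jar_c in the frame of box between -0.078 and 0.078 m and z of amber_jar_c in the frame of box between 0.03 and 0.038 m and angle between each of amber_jar_c, cell_block_c, packed_a_c, packed_b_c's own z axis and vertical below 0.15 rad and x of cell_block_c in the frame of box between -0.012 and 0.012 m and y of cell_block_c in the frame of box between -0.078 and 0.078 m and z of cell_block_c in the frame of box between 0.03 and 0.038 m and x of packed_a_c in the frame of box between -0.012 and 0.012 m and y of packed_a_c in the frame of box between -0.078 and 0.078 m and z of packed_a_c in the frame of box between 0.03 and 0.038 m and x of packed_b_c in the frame of box between -0.012 and 0.012 m and y of packed_b_c in the frame of box between -0.078 and 0.078 m and z of packed_b_c in the frame of box between 0.03 and 0.038 m and contact force between the fingers and inner_lid below 0.2 N), for 0.2 s.
At the end, for the whole second after the job is handed in: All four things upright in the box; inner lid home (4.5 mm in height, 8 mm sideways) and untouched; outer lid held still by the fingers, within 0.2 rad of level and 50 mm of straight above, its lower edge higher than the yellow handle (2 mm allowed), touching nothing else (x of amber_jar_c in the frame of box between -0.012 and 0.012 m and y of amber_jar_c in the frame of box between -0.078 and 0.078 m and z of amber_jar_c in the frame of box between 0.03 and 0.038 m and angle between each of amber_jar_c, cell_block_c, packed_a_c, packed_b_c's own z axis and vertical below 0.15 rad and x of cell_block_c in the frame of box between -0.012 and 0.012 m and y of cell_block_c in the frame of box between -0.078 and 0.078 m and z of cell_block_c in the frame of box between 0.03 and 0.038 m and x of packed_a_c in the frame of box between -0.012 and 0.012 m and y of packed_a_c in the frame of box between -0.078 and 0.078 m and z of packed_a_c in the frame of box between 0.03 and 0.038 m and x of packed_b_c in the frame of box between -0.012 and 0.012 m and y of packed_b_c in the frame of box between -0.078 and 0.078 m and z of packed_b_c in the frame of box between 0.03 and 0.038 m and x of inner_handle in the frame of box between -0.008 and 0.008 m and y of inner_handle in the frame of box between -0.008 and 0.008 m and z of inner_handle in the frame of box below 0.1265 m and angle between inner_handle's own z axis and vertical below 0.05 rad and z of outer_collar in the frame of inner_handle above 0.055 m and horizontal distance between outer_collar and inner_handle below 0.05 m and angle between outer_collar's own z axis and vertical below 0.2 rad and contact force between the fingers and outer_lid above 1 N and contact force between outer_lid and inner_lid below 0.1 N and contact force between the fingers and inner_lid below 0.2 N and linear speed of outer_lid below 0.03 m/s and linear speed of inner_lid below 0.02 m/s); the arm keeps its last pose, push and grip.
It fails at once if the outer lid comes off the inner lid (15 mm up or sideways) while the inner lid is not home on the box, or the inner lid is lifted or shifted with it off ((z of outer_collar in the frame of inner_handle above -0.01 m or horizontal distance between outer_collar and inner_handle above 0.015 m) and not (x of inner_handle in the frame of box between -0.008 and 0.008 m and y of inner_handle in the frame of box between -0.008 and 0.008 m and z of inner_handle in the frame of box below 0.1265 m and angle between inner_handle's own z axis and vertical below 0.05 rad)).
It fails at once if the lids are tipped more than 0.35 rad (angle between any of inner_handle, outer_collar's own z axis and vertical above 0.35 rad).
It fails at once if the lids are dropped on the box (inner lid faster than 0.4 m/s in the last 40 mm) (horizontal distance between inner_handle and box below 0.03 m and z of inner_handle in the frame of box below 0.162 m and linear speed of inner_lid above 0.4 m/s).
It fails at once if a bystander is moved more than 30 mm or tipped (distance of any of water_bottle, glass_jar, pipette, vial_a, vial_b from where it was at the start of the episode above 0.03 m or angle between any of water_bottle, glass_jar, vial_a, vial_b's own z axis and vertical above 0.5 rad).
It also fails if it takes over 72 s, if anything falls off the work surface, if the arm or the gripper's body presses on something with over 40 N, if the wrist force passes 120 N, or if a joint passes its speed limit or range.

## Working session

There is one attempt and no reset: what is moved stays moved. The work goes in short steps, Python scripts to look and compute and a shell command to move; the robot and the scene stay as the last step left them, time stands still between calls to the robot, and variables do not carry over. Pictures are saved under pics/ and viewed, about 8 in all and at most 12, crops included, and the job is handed in when it is done.

```bash
mkdir -p pics; ls; python3 - <<'E'
from plant import r
import cv2,numpy as np,pickle
s=r.get_state();print({k:np.round(v,4) for k,v in s.items()})
d={}
for n in("scene","top","wrist"):
    c=r.snapshot(n);d[n]=c
    cv2.imwrite(f"pics/{n}0.png",c["image"][:,:,::-1])
    print(n,{k:np.round(v,4).tolist() for k,v in c.items() if k!="image"})
pickle.dump(d,open("v0.pkl","wb"))
E
```

```text
pics
{'clock': np.float64(0.0), 'q': array([-1.1692,  0.69  , -0.1945,  1.5663,  0.1573,  0.9025, -0.2151]), 'qd': array([-0.0001,  0.0004,  0.0023,  0.0018,  0.0012, -0.0007,  0.0015]), 'joint_torque': array([ 3.00000e-04, -5.27562e+01, -1.26680e+00, -1.53434e+01,
       -5.26000e-02,  6.50000e-03,  2.00000e-04]), 'tool_pos': array([0.2245, 0.5826, 0.2459]), 'eef_rot': array([ 8.244e-01,  5.659e-01, -7.000e-04,  6.000e-04]), 'contact_force': array([-0.1823,  0.0885,  0.1571]), 'moment': array([ 0.0767, -0.0024,  0.0155]), 'opening': np.float64(1.0028)}
scene {'mtx': [[462.211, 0.0, 324.7339], [0.0, 462.211, 238.6368], [0.0, 0.0, 1.0]], 'dist': [0.0247, 0.0, 0.0, 0.0, 0.0], 'R': [[-0.0276, 0.9994, -0.019], [0.6132, 0.0019, -0.7899], [-0.7894, -0.0334, -0.613]], 't': [0.0252, -0.2873, 1.4828]}
top {'mtx': [[523.0267, 0.0, 315.4992], [0.0, 523.0267, 243.4621], [0.0, 0.0, 1.0]], 'dist': [-0.02, 0.0, 0.0, 0.0, 0.0], 'R': [[-0.012, -0.9999, 0.0025], [-0.9945, 0.0117, -0.1042], [0.1042, -0.0037, -0.9945]], 't': [-0.0032, 0.6105, 1.302]}
wrist {'mtx': [[355.2826, 0.0, 317.7768], [0.0, 355.2826, 237.1169], [0.0, 0.0, 1.0]], 'dist': [-0.0617, 0.0, 0.0, 0.0, 0.0], 'T_tool_cam': [[1.0, -0.0011, -0.0006, -0.0], [0.0012, 0.956, 0.2934, -0.0753], [0.0003, -0.2934, 0.956, -0.1377], [0.0, 0.0, 0.0, 1.0]]}
```

View pics/top0.png

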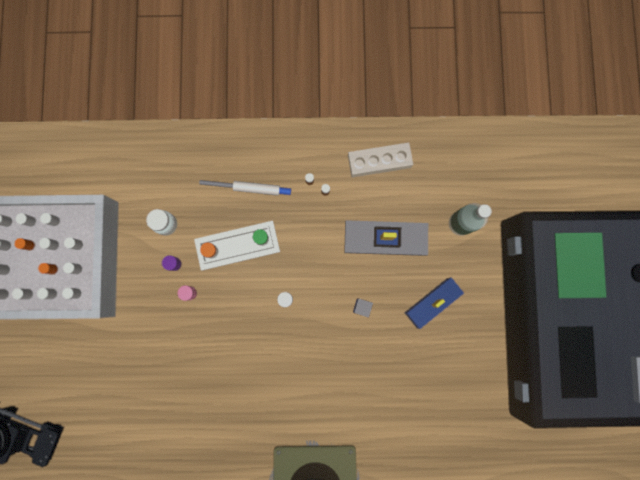

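View pics/scene0.png

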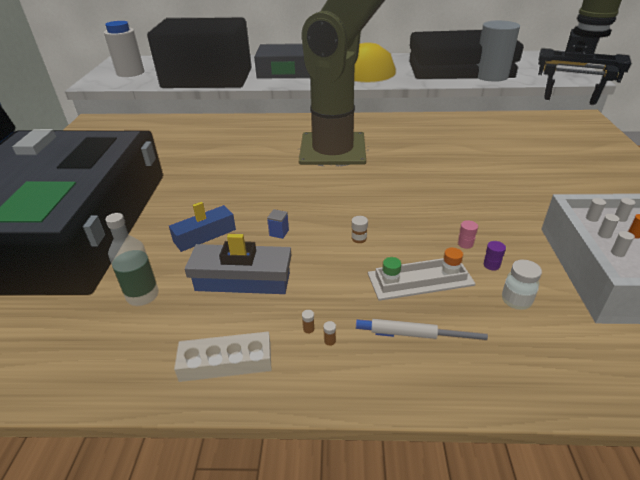

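The top view shows the white box at (237,245) with an orange cap at (207,250) and a green cap at (260,237). The loose amber jar, with its white cap, is at (285,299) and the blue block with the grey top is at (363,307). The nested lids are at (387,238).
Look-alikes, by top-view pixel:
- Jar: amber jar (285,299), pink (187,293), purple (171,263), glass jar (160,221), vials (309,179) and (326,189).
- Lid: nested lids with grey outer and collar (387,238), and a smaller blue lid alone (435,303), which is a decoy.
- Block: only (363,307).

I choose (285,299), (363,307) and (387,238), and measure these next.

```bash
cat > h.py <<'E'
import numpy as np,cv2
from scipy.spatial.transform import Rotation as Ro
def extr(c,s=None):
    """world rotation (cam->world) and camera centre"""
    if "R" in c: return c["R"].T,-c["R"].T@c["t"]
    T=np.array(c["T_tool_cam"]);Rt=Ro.from_quat(s["eef_rot"]).as_matrix()
    return Rt@T[:3,:3],Rt@T[:3,3]+s["tool_pos"]
def topl(c,px,z,s=None):
    """pixels -> world points on plane z"""
    px=np.asarray(px,float).reshape(-1,1,2)
    n=cv2.undistortPoints(px,np.array(c["mtx"]),np.array(c["dist"]))[:,0]
    A,o=extr(c,s);d=np.c_[n,np.ones(len(n))]@A.T
    return o+d*((z-o[2])/d[:,2])[:,None]
def hsv(c): return cv2.cvtColor(c["image"],cv2.COLOR_RGB2HSV)
def blob(m,p,r=None,k=3):
    """largest contour of mask near p (within r)"""
    m=m.astype(np.uint8)*255
    if r: w=np.zeros_like(m);cv2.circle(w,tuple(map(int,p)),int(r),255,-1);m&=w
    m=cv2.morphologyEx(m,cv2.MORPH_CLOSE,np.ones((k,k)))
    cs=cv2.findContours(m,cv2.RETR_EXTERNAL,cv2.CHAIN_APPROX_NONE)[0]
    return max(cs,key=cv2.contourArea)[:,0] if cs else None
def rect(P):
    """min area rect of world xy points: centre, long, short, yaw of long axis"""
    (c,(w,h),a)=cv2.minAreaRect((P[:,:2]*1000).astype(np.float32))
    if w<h:w,h,a=h,w,a+90
    return np.array(c)/1000,w,h,(a+90)%180-90
E
python3 - <<'E'
import pickle
from h import *
c=pickle.load(open("v0.pkl","rb"))["top"];H=hsv(c);h,s,v=cv2.split(H)
print(extr(c)[1])
for p in [(285,299),(363,307),(387,238),(355,238),(237,240),(225,246),(200,262),(320,290),(390,236),(380,229),(207,250),(260,237)]:print(p,H[p[1],p[0]])
im=c["image"][:,:,::-1][200:340,180:480];cv2.imwrite("pics/crop.png",cv2.resize(im,None,fx=2.6,fy=2.6,interpolation=cv2.INTER_CUBIC))
def rep(n,m,p,r,z):
    b=blob(m,p,r)
    if b is None:print(n,"none");return
    P=topl(c,b,z);print(n,len(b),*[np.round(x,4) for x in rect(P)])
rep("jar",(s<60)&(v>120),(285,299),14,.056)
rep("block",(s<75)&(v<140),(363,307),16,.056)
rep("box",(s<60)&(v>120),(237,245),60,.006)
rep("orange",(h<14)&(s>150),(207,250),14,.062)
rep("green",(h>45)&(h<80)&(s>100),(260,237),14,.062)
rep("grey",(s<70),(387,238),60,.068)
rep("black",(v<50),(387,238),30,.092)
rep("yellow",(h>20)&(h<35)&(s>150),(387,238),30,.126)
E
```

```text
[ 0.47137773 -0.00542673  1.35855816]
(285, 299) [ 70   4 205]
(363, 307) [135   4 135]
(387, 238) [ 22 167 122]
(355, 238) [135   8 133]
(237, 240) [ 53   5 206]
(225, 246) [ 48   6 207]
(200, 262) [ 42   6 206]
(320, 290) [ 17 103 161]
(390, 236) [ 29 155 193]
(380, 229) [116  66  77]
(207, 250) [ 12 180 200]
(260, 237) [ 64 123 157]
jar 44 [0.4693 0.0681] 37.1669 36.9873 89.5677
block 58 [ 0.4485 -0.1246] 42.8752 36.5768 73.3935
box 217 [0.6114 0.1947] 212.1601 86.992 -77.1643
orange 38 [0.5953 0.2588] 32.7666 32.4171 0.4619
green 37 [0.6264 0.1292] 32.671 32.5293 -0.674
grey 227 [ 0.6195 -0.1863] 208.8333 83.2643 87.4222
black 1 [ 0.6274 -0.2144] 0.0 0.0 0.0
yellow 32 [ 0.6175 -0.1825] 33.4272 11.9604 89.3306
```

View pics/crop.png

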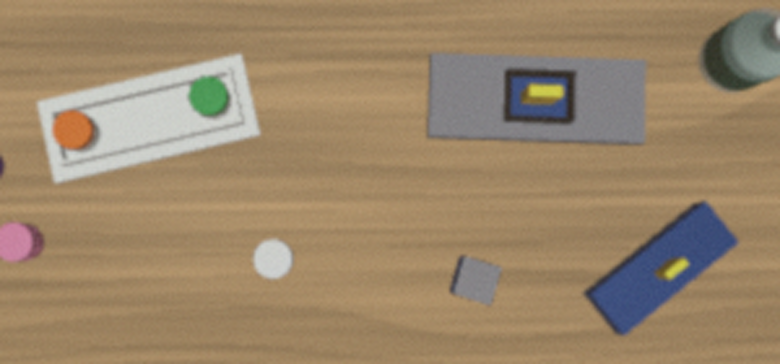

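The crop confirms the choice: white-capped round jar at (272,258), grey-topped block at (476,280), and large nested lids with the black collar at (540,95). The bare blue lid at (660,268) is smaller, so it is the decoy. Next I compute the first hover above the jar.

```bash
cat > go.py <<'E'
# usage: go.py x y z yaw_deg  (TCP goal, tool x heading; level) -> turn, shift in current tool axes
import sys
from h import *
from plant import r
s=r.get_state();x,y,z,a=map(float,sys.argv[1:5])
R0=Ro.from_quat(s["eef_rot"]).as_matrix();ca,sa=np.cos(np.radians(a)),np.sin(np.radians(a))
G=np.array([[ca,sa,0],[sa,-ca,0],[0,0,-1]])
G2=G@np.diag([-1,-1,1]) if len(sys.argv)>5 else G
print("turn",np.round(Ro.from_matrix(R0.T@G2).as_rotvec(),4),"shift",np.round(R0.T@(np.array([x,y,z])-s["tool_pos"]),4))
E
python3 go.py 0.469 0.068 0.18 12.84; python3 -m pendant --help | head -5
```

```text
turn [7.00e-04 1.20e-03 9.79e-01] shift [-0.3924  0.4131  0.0667]invalid input: not JSON, or not a number
```

```bash
python3 -m pendant '[[[0,0,0.14],[-0.033,0.034,0.006],1],[[0,0,0.28],[-0.066,0.069,0.011],1],[[0,0,0.42],[-0.1,0.104,0.017],1],[[0,0,0.56],[-0.133,0.139,0.022],1],[[0,0,0.7],[-0.166,0.174,0.028],1],[[0,0,0.84],[-0.2,0.209,0.034],1],[[0,0,0.979],[-0.233,0.244,0.039],1],[[0,0.001,0.979],[-0.266,0.279,0.045],1],[[0,0.001,0.979],[-0.3,0.315,0.05],1],[[0,0.001,0.979],[-0.33,0.348,0.056],1]]' 20; python3 go.py 0.469 0.068 0.18 12.84
```

```text
clock: 1.15
tool_pos: [0.4314, 0.148, 0.1905]
eef_rot: [0.994, 0.112, 0.0, -0.0]
contact_force: [1.1, -0.5, -0.2]
opening: 1.001
turn [-0.0001 -0.0009 -0.0006] shift [0.0189 0.0863 0.0105]
```

```bash
python3 -m pendant '[[[0,0,0],[0.009,0.043,0.005],1],[[0,0,0],[0.019,0.08,0.01],1],[[0,0,0],[0.019,0.086,0.01],1],[[0,0,0],[0.019,0.086,0.01],1]]'; python3 - <<'E'
from h import *
from plant import r
s=r.get_state();c=r.snapshot("wrist");cv2.imwrite("pics/w1.png",c["image"][:,:,::-1])
H=hsv(c);h,S,v=cv2.split(H)
A,o=extr(c,s);q=A.T@(np.array([.469,.068,.056])-o);p=cv2.projectPoints(q[None],np.zeros(3),np.zeros(3),np.array(c["mtx"]),np.array(c["dist"]))[0].ravel();print(p,s["tool_pos"])
b=blob((S<60)&(v>120),p,70);print(*[np.round(x,4) for x in rect(topl(c,b,.056,s))])
E
```

```text
clock: 1.55
tool_pos: [0.4685, 0.0693, 0.1805]
eef_rot: [0.994, 0.11, 0.0, -0.0]
contact_force: [-0.4, 0.5, 0.1]
opening: 0.998
[317.54853565 232.66111512] [0.46849483 0.06925889 0.18048069]
[0.4699 0.0722] 42.3212 37.3502 83.9185
```

View pics/w1.png

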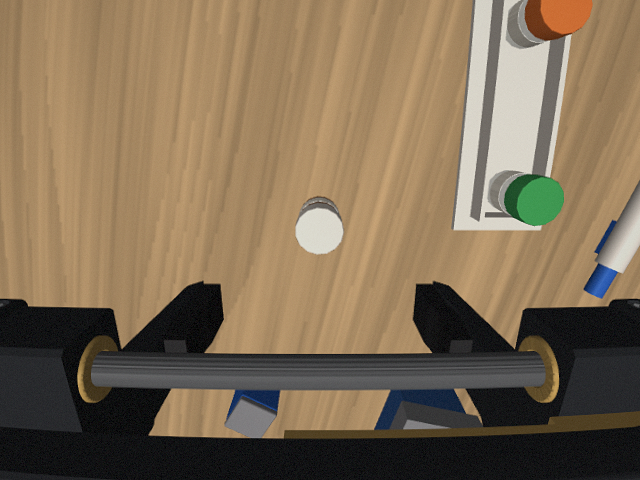

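The wrist view shows the jar's cap at (319,228), about where the top camera put it, and the row's green end at (533,199). I'll descend and grip the cap.

```bash
python3 -m pendant '[[[0,0,0],[0.001,0,0.04],1],[[0,0,0],[0.001,0,0.08],1],[[0,0,0],[0.001,0,0.115],1],[[0,0,0],[0.001,0,0.137],1],[[0,0,0],[0.001,0,0.147],1],[[0,0,0],[0.001,0,0.147],1],[[0,0,0],[0.001,0,0.147],0.3],[[0,0,0],[0.001,0,0.147],0.3],[[0,0,0],[0.001,0,0.147],0.3],[[0,0,0],[0.001,0,0.147],0.3]]' 20;  python3 -m pendant '[[[0,0,0],[0,0,0],0.2],[[0,0,0],[0,0,0],0.2],[[0,0,0],[0,0,0],0.2],[[0,0,0],[0,0,-0.02],0.2],[[0,0,0],[0,0,-0.05],0.2],[[0,0,0],[0,0,-0.09],0.2],[[0,0,0],[0,0,-0.12],0.2],[[0,0,0],[0,0,-0.14],0.2]]'
python3 - <<'E'
from h import *
from plant import r
for a in (22,-22):
  t=np.radians(102.84);print(np.array([.6114,.1947])+a/1000*np.array([np.cos(t),np.sin(t)]))
c=r.snapshot("top");cv2.imwrite("pics/t2.png",c["image"][:,:,::-1])
H=hsv(c);h,s,v=cv2.split(H)
for n,m,p in(("o",(h<14)&(s>150),(207,250)),("g",(h>45)&(h<80)&(s>100),(260,237))):print(n,rect(topl(c,blob(m,p,14),.062)))
E
python3 go.py 0.6065 0.216 0.17 12.84
```

```text
clock: 2.6
tool_pos: [0.47, 0.0709, 0.0345]
eef_rot: [0.994, 0.112, 0.001, -0.0]
contact_force: [-0.6, 0.6, 0.6]
opening: 0.663
clock: 3.4
tool_pos: [0.4697, 0.0707, 0.1756]
eef_rot: [0.994, 0.112, 0.001, -0.0]
contact_force: [-0.4, -0.5, -1.7]
opening: 0.419
[0.60651096 0.21614988]
[0.61628904 0.17325012]
o (array([0.59529181, 0.2588172 ]), 32.766639709472656, 32.4171142578125, 0.4619285464286804)
g (array([0.62609668, 0.12849673]), 33.82285690307617, 31.176855087280273, 26.20304298400879)
turn [-0.0004 -0.0065 -0.0006] shift [ 0.1644 -0.1114  0.0087]
```

```bash
python3 -m pendant '[[[0,0,0],[0.035,-0.024,0],0.2],[[0,0,0],[0.07,-0.048,0],0.2],[[0,0,0],[0.105,-0.072,0],0.2],[[0,0,0],[0.135,-0.092,0],0.2],[[0,-0.006,0],[0.155,-0.105,0],0.2],[[0,-0.006,0],[0.1644,-0.1114,0],0.2],[[0,-0.006,0],[0.1644,-0.1114,0],0.2],[[0,-0.006,0],[0.1644,-0.1114,0],0.2]]'; python3 go.py 0.6065 0.216 0.0415 12.84; python3 - <<'E'
from h import *
from plant import r
s=r.get_state();c=r.snapshot("wrist");cv2.imwrite("pics/w3.png",c["image"][:,:,::-1])
A,o=extr(c,s)
def pr(P):
    return cv2.projectPoints((np.array(P)-o)@A,np.zeros(3),np.zeros(3),np.array(c["mtx"]),np.array(c["dist"]))[0].reshape(-1,2)
t=np.radians(12.84);R=np.array([[np.cos(t),-np.sin(t)],[np.sin(t),np.cos(t)]])
L=lambda w,l,z:[[*(np.array([.6114,.1947])+R@[a*w,b*l]),z] for a,b in((-1,-1),(-1,1),(1,1),(1,-1))]
im=c["image"][:,:,::-1].copy()
for w,l,z,col in((.042,.105,.006,(0,0,255)),(.028,.092,.026,(255,0,255))):
    for p in pr(L(w,l,z)):cv2.drawMarker(im,tuple(int(x) for x in p),col,0,14,1)
cv2.imwrite("pics/w3m.png",im)
E
```

```text
clock: 4.25
tool_pos: [0.6039, 0.215, 0.1727]
eef_rot: [0.994, 0.112, -0.004, 0.001]
contact_force: [-0.2, 0.3, -1.5]
opening: 0.42
turn [ 0.0005  0.0077 -0.0002] shift [ 0.0038 -0.0004  0.1312]
```

View pics/w3m.png

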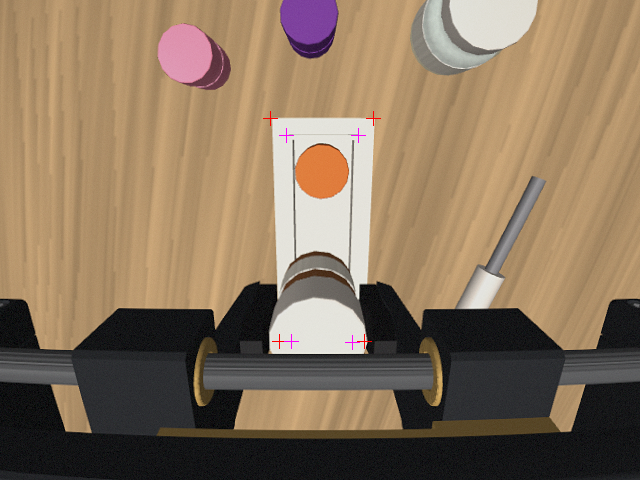

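The wrist view shows the orange jar at (322,171). The plate's far corners, about (274,119) and (376,119), lie 3 px (about 2 mm) to the right of the top-camera estimate. I'll split the difference and lower the jar.

```bash
python3 -m pendant '[[[0,0.007,0],[0.005,0,0.02],0.2],[[0,0.007,0],[0.005,0,0.05],0.2],[[0,0.007,0],[0.005,0,0.08],0.2],[[0,0.007,0],[0.005,0,0.105],0.2],[[0,0.007,0],[0.005,0,0.12],0.2],[[0,0.007,0],[0.005,0,0.127],0.2],[[0,0.007,0],[0.005,0,0.127],0.2],[[0,0.007,0],[0.005,0,0.131],0.2],[[0,0.007,0],[0.005,0,0.131],0.2],[[0,0.007,0],[0.005,0,0.131],0.2]]'; python3 go.py 0.6075 0.216 0.0405 12.84
```

```text
clock: 5.3
tool_pos: [0.6096, 0.2171, 0.0437]
eef_rot: [0.994, 0.112, 0.002, -0.001]
contact_force: [0.7, 0.4, -1.7]
opening: 0.421
turn [-0.0007 -0.0032 -0.0001] shift [-0.0024  0.0006  0.0032]
```

```bash
python3 -m pendant '[[[0,0,0],[-0.0015,0,0.002],0.2],[[0,0,0],[-0.0015,0,0.0032],0.2],[[0,0,0],[-0.0015,0,0.0035],0.2],[[0,0,0],[-0.0015,0,0.0035],0.2]]'; python3 -m pendant '[[[0,0,0],[0,0,0],0.6],[[0,0,0],[0,0,0],0.65],[[0,0,0],[0,0,0],0.7],[[0,0,0],[0,0,0],0.7]]';  python3 -m pendant '[[[0,0,0],[0,0,-0.02],0.7],[[0,0,0],[0,0,-0.05],0.7],[[0,0,0],[0,0,-0.09],1],[[0,0,0],[0,0,-0.13],1],[[0,0,0],[0,0,-0.14],1]]'; python3 go.py 0.4485 -0.1246 0.15 -16.6
```

```text
clock: 5.7
tool_pos: [0.6076, 0.2166, 0.0398]
eef_rot: [0.994, 0.112, 0.001, -0.0]
contact_force: [-1.9, 0.1, 4.6]
opening: 0.422
clock: 6.1
tool_pos: [0.6078, 0.2166, 0.0392]
eef_rot: [0.994, 0.112, 0.001, -0.0]
contact_force: [-0.7, 0.0, -0.3]
opening: 0.697
clock: 6.6
tool_pos: [0.6101, 0.2173, 0.1841]
eef_rot: [0.994, 0.112, 0.005, -0.001]
contact_force: [0.5, -0.3, 0.1]
opening: 0.949
turn [-0.0043 -0.0094  0.5133] shift [-0.2338  0.2976  0.0312]
```

```bash
python3 -m pendant '[[[0,0,0.05],[-0.024,0.03,0.003],1],[[0,0,0.1],[-0.048,0.06,0.006],1],[[0,0,0.15],[-0.072,0.09,0.009],1],[[0,0,0.2],[-0.096,0.12,0.012],1],[[0,0,0.26],[-0.12,0.15,0.015],1],[[0,0,0.32],[-0.144,0.18,0.018],1],[[0,0,0.38],[-0.168,0.21,0.02],1],[[0,0,0.44],[-0.192,0.24,0.02],1],[[0,0,0.5],[-0.215,0.27,0.02],1],[[-0.004,-0.007,0.513],[-0.234,0.297,0.02],1]]'; python3 -m pendant '[[[0,0,0],[0,0,0],1],[[0,0,0],[0,0,0],1],[[0,0,0],[0,0,0],1]]';python3 - <<'E'
from h import *
from plant import r
s=r.get_state();c=r.snapshot("wrist");cv2.imwrite("pics/w4.png",c["image"][:,:,::-1])
H=hsv(c);h,S,v=cv2.split(H)
A,o=extr(c,s);p=cv2.projectPoints((np.array([[.4485,-.126,.056]])-o)@A,np.zeros(3),np.zeros(3),np.array(c["mtx"]),np.array(c["dist"]))[0].ravel();print(p,s["tool_pos"])
b=blob((S<50)&(v>90),p,70);print(*[np.round(x,4) for x in rect(topl(c,b,.056,s))])
b=blob((S<50)&(v>90)|((h>100)&(h<135)&(S>80)),p,70);print(*[np.round(x,4) for x in rect(topl(c,b,.056,s))])
E
```

```text
clock: 7.6
tool_pos: [0.4436, -0.1268, 0.1584]
eef_rot: [0.989, -0.145, -0.003, 0.002]
contact_force: [0.1, -0.0, -0.1]
opening: 1.001
clock: 7.9
tool_pos: [0.4459, -0.1238, 0.1586]
eef_rot: [0.99, -0.143, -0.002, 0.001]
contact_force: [-0.9, 0.5, -0.0]
opening: 1.0
[322.06595711 241.31453713] [ 0.44594469 -0.12377138  0.15855944]
[ 0.4476 -0.1239] 39.8088 37.0396 72.237
[ 0.4489 -0.1201] 47.9204 37.0312 72.3495
```

View pics/w4.png

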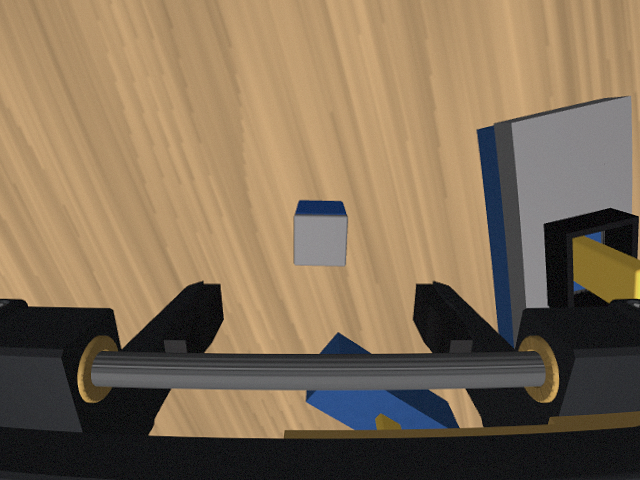

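The wrist view shows the block's grey top at (320,241), square to the jaws within about 1°. Its centre comes out at about (0.4476, -0.1245). I'll go down and grip it.

```bash
python3 -m pendant '[[[0,0,0.017],[0.002,0,0.03],1],[[0,0,0.017],[0.002,0,0.07],1],[[0,0,0.017],[0.002,0,0.1],1],[[0,0,0.017],[0.002,0,0.117],1],[[0,0,0.017],[0.002,0,0.125],1],[[0,0,0.017],[0.002,0,0.125],1],[[0,0,0.017],[0.002,0,0.125],0.3],[[0,0,0.017],[0.002,0,0.125],0.3],[[0,0,0.017],[0.002,0,0.125],0.3],[[0,0,0.017],[0.002,0,0.125],0.3]]' 20;  python3 -m pendant '[[[0,0,0],[0,0,0],0.2],[[0,0,0],[0,0,0],0.2],[[0,0,0],[0,0,0],0.2],[[0,0,0],[0,0,-0.02],0.2],[[0,0,0],[0,0,-0.05],0.2],[[0,0,0],[0,0,-0.09],0.2],[[0,0,0],[0,0,-0.12],0.2],[[0,0,0],[0,0,-0.14],0.2]]'
python3 go.py 0.6175 0.1735 0.175 12.84
```

```text
clock: 8.95
tool_pos: [0.4469, -0.1261, 0.0344]
eef_rot: [0.988, -0.152, -0.002, 0.002]
contact_force: [-0.6, -0.0, -0.6]
opening: 0.664
clock: 9.75
tool_pos: [0.4475, -0.1257, 0.1757]
eef_rot: [0.988, -0.153, -0.002, 0.002]
contact_force: [-0.4, -0.4, -1.1]
opening: 0.428
turn [ 0.0033  0.0035 -0.5303] shift [ 0.0719 -0.3365 -0.0009]
```

```bash
python3 -m pendant '[[[0,0,-0.05],[0.007,-0.034,0],0.2],[[0,0,-0.1],[0.014,-0.068,0],0.2],[[0,0,-0.16],[0.022,-0.103,0],0.2],[[0,0,-0.22],[0.03,-0.138,0],0.2],[[0,0,-0.28],[0.037,-0.173,0],0.2],[[0,0,-0.34],[0.044,-0.208,0],0.2],[[0,0,-0.4],[0.052,-0.243,0],0.2],[[0,0,-0.46],[0.059,-0.278,0],0.2],[[0.003,0.003,-0.52],[0.066,-0.31,0],0.2],[[0.003,0.003,-0.53],[0.072,-0.3365,0],0.2]]';python3 -m pendant '[[[0,0,0],[0,0,0],0.2],[[0,0,0],[0,0,0],0.2],[[0,0,0],[0,0,0],0.2]]'; python3 go.py 0.6175 0.1735 0.0405 12.84
```

```text
clock: 10.75
tool_pos: [0.6173, 0.1755, 0.1715]
eef_rot: [0.994, 0.113, -0.002, -0.0]
contact_force: [-0.2, -0.5, -0.9]
opening: 0.429
clock: 11.05
tool_pos: [0.6166, 0.1717, 0.1716]
eef_rot: [0.994, 0.111, -0.002, 0.001]
contact_force: [0.6, -0.5, -0.5]
opening: 0.431
turn [ 0.001   0.0042 -0.0017] shift [ 0.0019 -0.0017  0.1311]
```

```bash
python3 -m pendant '[[[0,0.004,0],[0.001,-0.001,0.02],0.2],[[0,0.004,0],[0.001,-0.001,0.05],0.2],[[0,0.004,0],[0.001,-0.001,0.08],0.2],[[0,0.004,0],[0.001,-0.001,0.105],0.2],[[0,0.004,0],[0.001,-0.001,0.12],0.2],[[0,0.004,0],[0.001,-0.001,0.126],0.2],[[0,0.004,0],[0.001,-0.001,0.126],0.2],[[0,0.004,0],[0.001,-0.001,0.13],0.2],[[0,0.004,0],[0.001,-0.001,0.132],0.2],[[0,0.004,0],[0.001,-0.001,0.132],0.2]]'; python3 go.py 0.6175 0.1735 0.0405 12.84
```

```text
clock: 12.05
tool_pos: [0.6181, 0.1749, 0.0405]
eef_rot: [0.994, 0.112, 0.001, -0.0]
contact_force: [-0.2, 0.3, -1.0]
opening: 0.431
turn [-0.0006 -0.0026 -0.0001] shift [-0.0009  0.0012  0.    ]
```

```bash
python3 -m pendant '[[[0,0,0],[0,0,0.001],0.2],[[0,0,0],[0,0,0.001],0.2],[[0,0,0],[0,0,0.001],0.55],[[0,0,0],[0,0,0.001],0.65],[[0,0,0],[0,0,0.001],0.7],[[0,0,0],[0,0,0.001],0.7]]';  python3 -m pendant '[[[0,0,0],[0,0,-0.02],0.7],[[0,0,0],[0,0,-0.05],0.7],[[0,0,0],[0,0,-0.09],0.7],[[0,0,0],[0,0,-0.13],0.7],[[0,0,0],[0,0,-0.17],0.7],[[0,0,0],[0,0,-0.2],0.7],[[0,0,0],[0,0,-0.2],0.7],[[0,0,0],[0,0,-0.2],0.7]]'; python3 - <<'E'
from h import *
from plant import r
s=r.get_state();c=r.snapshot("wrist");cv2.imwrite("pics/w5.png",c["image"][:,:,::-1]);print(s["tool_pos"])
E
python3 go.py 0.6175 -0.1825 0.25 -2
```

```text
clock: 12.65
tool_pos: [0.6178, 0.1748, 0.0389]
eef_rot: [0.994, 0.112, 0.001, -0.0]
contact_force: [1.1, 0.3, 0.3]
opening: 0.699
clock: 13.45
tool_pos: [0.6175, 0.1746, 0.2394]
eef_rot: [0.994, 0.112, 0.001, -0.0]
contact_force: [-0.3, -0.2, -0.0]
opening: 0.698
[0.61747674 0.17459745 0.23936346]
turn [-4.00e-04 -1.00e-04  2.59e-01] shift [-0.0786  0.3482 -0.012 ]
```

View pics/w5.png

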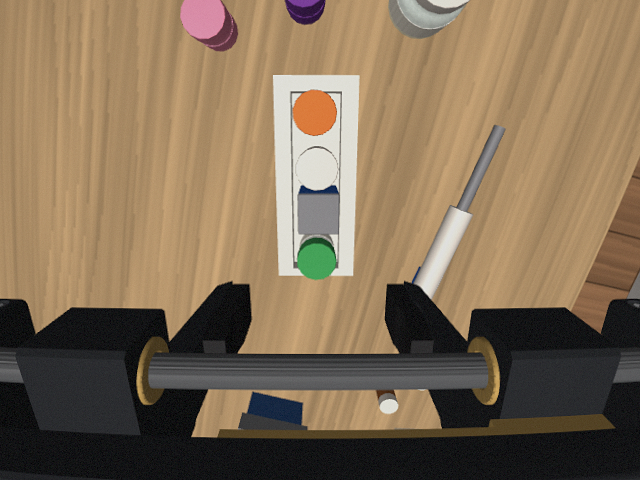

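The wrist view shows all four standing in the row: orange (315,112), white cap (317,168), block (318,213) and green (316,258). The plate corners are near (274,75), (358,75), (353,275) and (279,276). I'll refine the box pose from this picture and then move over to the lids.

```bash
python3 -m pendant '[[[0,0,0.03],[-0.008,0.035,0],0.7],[[0,0,0.06],[-0.016,0.07,-0.003],0.7],[[0,0,0.09],[-0.024,0.105,-0.006],0.7],[[0,0,0.12],[-0.032,0.14,-0.009],0.7],[[0,0,0.15],[-0.04,0.175,-0.012],0.7],[[0,0,0.18],[-0.048,0.21,-0.012],0.7],[[0,0,0.21],[-0.056,0.245,-0.012],0.7],[[0,0,0.24],[-0.063,0.28,-0.012],0.7],[[0,0,0.259],[-0.071,0.315,-0.012],0.7],[[0,0,0.259],[-0.0786,0.345,-0.012],0.7]]' > /dev/null;python3 -m pendant '[[[0,0,0],[0,0,0],0.7],[[0,0,0],[0,0,0],0.7],[[0,0,0],[0,0,0],0.7],[[0,0,0],[0,0,0],0.7]]'; cat > meas.py <<'E'
from h import *
def lines(c,m,z,s,erode=None):
    """fit the 4 sides of a mask's quad -> world rect: centre, side lengths, yaw of long axis"""
    b=m
    q=cv2.boxPoints(cv2.minAreaRect(b.astype(np.float32)))
    P=topl(c,b,z,s);Q=topl(c,q,z,s);ct,w,h,a=rect(P)
    t=np.radians(a);R=np.array([[np.cos(t),np.sin(t)],[-np.sin(t),np.cos(t)]])
    L=(P[:,:2]-ct)@R.T*1000;out=[];sl=[]
    for ax,hl,hs in((0,w/2,h/2),(1,h/2,w/2)):
        for sg in(-1,1):
            k=(abs(L[:,ax]-sg*hl)<4)&(abs(L[:,1-ax])<.8*hs)
            f=np.polyfit(L[k,1-ax],L[k,ax],1);out.append(f[1]);sl.append((ax,f[0]))
    da=np.mean([x for ax,x in sl if ax==1]);db=[x for ax,x in sl]
    cl=np.array([(out[0]+out[1])/2,(out[2]+out[3])/2])/1000
    return ct+R.T@cl,out[1]-out[0],out[3]-out[2],a+np.degrees(da),np.round(np.degrees(db),2)
E
python3 - <<'E'
from meas import *
from plant import r
import pickle
im=cv2.imread("pics/w5.png")[:,:,::-1].copy();c=r.snapshot("wrist");s=r.get_state()
pickle.dump((c,s),open("v6.pkl","wb"));cv2.imwrite("pics/w6.png",c["image"][:,:,::-1])
c5=dict(c,image=im);s5={"tool_pos":np.array([0.61747674,0.17459745,0.23936346]),"eef_rot":np.array([.994,.112,.001,0])/np.linalg.norm([.994,.112,.001])}
h,S,v=cv2.split(hsv(c5));b=blob((S<60)&(v>120)|(h>40)&(S>60)|(h<12)&(S>140),(316,175),118,5)
# plate: white only, restrict window
w=np.zeros(S.shape,bool);w[60:282,260:372]=1
b=blob(w&((S<60)&(v>110)),(316,175),None,9);print("box wrist",lines(c5,b,.006,s5))
ct=pickle.load(open("v0.pkl","rb"))["top"];h,S,v=cv2.split(hsv(ct))
b=blob((S<60)&(v>120),(237,245),60);print("box top",lines(ct,b,.006,None))
b=blob((S<70),(387,238),60);print("lid top",lines(ct,b,.068,None))
print(s["tool_pos"])
E
```

```text
clock: 14.9
tool_pos: [0.6175, -0.177, 0.2501]
eef_rot: [1.0, -0.016, 0.0, -0.001]
contact_force: [-0.3, 0.2, -0.1]
opening: 0.701
box wrist (array([0.61131994, 0.19550801]), np.float64(208.83226611246843), np.float64(83.22929999863723), np.float64(-77.31505535394719), array([-0.15, -0.13,  0.1 , -0.02]))
box top (array([0.61139694, 0.19460645]), np.float64(209.70019627553955), np.float64(84.24097548598962), np.float64(-77.24533357428639), array([ 0.06, -0.25, -0.14, -0.02]))
lid top (array([ 0.61952714, -0.18603589]), np.float64(205.57463031362818), np.float64(80.96160698954773), np.float64(87.56403120660146), array([-0.56,  0.36,  0.19,  0.09]))
[ 0.61761557 -0.17731846  0.25034865]
```

View pics/w6.png

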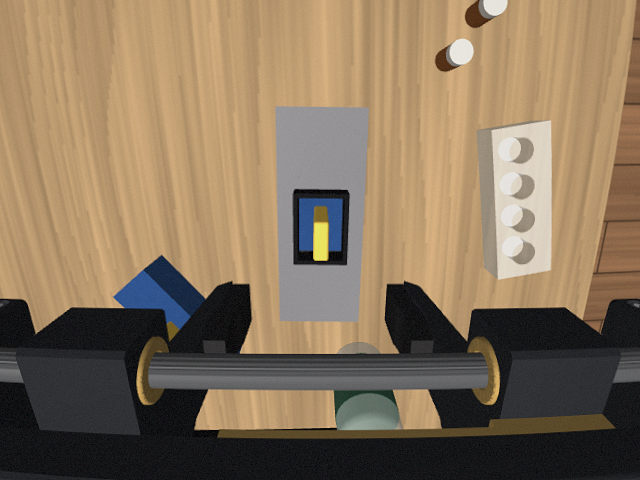

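The lids show clear in this view: handle top at about (321,240), black collar centre (321,228), grey top corners from (276,107) to (368,108). I'll measure the handle and lid yaw from it.

```bash
python3 - <<'E'
from meas import *
import pickle
c,s=pickle.load(open("v6.pkl","rb"));h,S,v=cv2.split(hsv(c))
print(hsv(c)[[214,240,255],[321,321,321]])
w=np.zeros(S.shape,bool);w[95:330,265:378]=1
b=blob(w&(((S<70)&(v>60))|(v<60)|((h>95)&(h<135))),(0,0),None,9);print("grey",lines(c,b,.068,s))
for vm in(150,180,200):
  b=blob((h>20)&(h<35)&(S>100)&(v>vm),(321,228),40,1);print("ytop",vm,rect(topl(c,b,.126,s)))
w[:]=0;w[180:272,285:358]=1
b=blob(w&(v<60),(0,0),None,3);print("collar",rect(topl(c,b,.092,s)))
E
```

```text
[[ 22 173 125]
 [ 29 152 233]
 [ 29 151 233]]
grey (array([ 0.62009644, -0.18580487]), np.float64(205.25325295479882), np.float64(79.33111889660825), np.float64(87.35775648481683), array([ 0.83,  0.1 , -0.02,  0.04]))
ytop 150 (array([ 0.61980286, -0.18531181]), 31.04337501525879, 11.369549751281738, 86.82563018798828)
ytop 180 (array([ 0.61967645, -0.18531888]), 30.857383728027344, 10.997971534729004, 88.0260238647461)
ytop 200 (array([ 0.61971484, -0.18532759]), 30.85213851928711, 10.988080024719238, 87.84449768066406)
collar (array([ 0.62027051, -0.18388004]), 66.9970703125, 47.15739059448242, 87.33534240722656)
```

```bash
python3 go.py 0.6197 -0.1853 0.107 -2.5
```

```text
turn [-0.002  -0.001   0.0112] shift [0.0022 0.0082 0.1433]
```

```bash
python3 -m pendant '[[[-0.001,-0.001,0.011],[0.002,0.008,0.02],0.6],[[-0.001,-0.001,0.011],[0.002,0.008,0.05],0.6],[[-0.001,-0.001,0.011],[0.002,0.008,0.08],0.6],[[-0.001,-0.001,0.011],[0.002,0.008,0.11],0.6],[[-0.001,-0.001,0.011],[0.002,0.008,0.13],0.6],[[-0.001,-0.001,0.011],[0.002,0.008,0.139],0.6],[[-0.001,-0.001,0.011],[0.002,0.008,0.143],0.6],[[-0.001,-0.001,0.011],[0.002,0.008,0.143],0.6]]'; python3 go.py 0.6197 -0.1853 0.107 -2.5
```

```text
clock: 15.75
tool_pos: [0.6198, -0.1869, 0.108]
eef_rot: [1.0, -0.023, 0.001, 0.0]
contact_force: [1.0, 0.5, -0.3]
opening: 0.599
turn [ 0.     -0.0012 -0.0019] shift [-0.0002 -0.0016  0.001 ]
```

```bash
python3 -m pendant '[[[0,0,0],[0,-0.0015,0.0015],0.3],[[0,0,0],[0,-0.0015,0.0015],0.2],[[0,0,0],[0,-0.0015,0.0015],0.1],[[0,0,0],[0,-0.0015,0.0015],0.05],[[0,0,0],[0,-0.0015,0.0015],0.05],[[0,0,0],[0,-0.0015,0.0015],0.05],[[0,0,0],[0,-0.0015,0.0015],0.05],[[0,0,0],[0,-0.0015,0.0015],0.05],[[0,0,0],[0,-0.0015,0.0015],0.05],[[0,0,0],[0,-0.0015,0.0015],0.05]]' 45; python3 go.py 0.6197 -0.1853 0.107 -2.5
```

```text
clock: 16.75
tool_pos: [0.6196, -0.1857, 0.1064]
eef_rot: [1.0, -0.023, 0.001, 0.0]
contact_force: [-0.3, -0.9, 2.5]
opening: 0.132
turn [ 0.0001 -0.001  -0.0024] shift [ 0.     -0.0004 -0.0006]
```

```bash
python3 -m pendant '[[[0,0,0],[0,0,-0.003],0.05],[[0,0,0],[0,0,-0.009],0.05],[[0,0,0],[0,0,-0.019],0.05],[[0,0,0],[0,0,-0.033],0.05],[[0,0,0],[0,0,-0.05],0.05],[[0,0,0],[0,0,-0.07],0.05],[[0,0,0],[0,0,-0.09],0.05],[[0,0,0],[0,0,-0.107],0.05],[[0,0,0],[0,0,-0.12],0.05],[[0,0,0],[0,0,-0.127],0.05]]';  python3 -m pendant '[[[0,0,0],[0,0,-0.003],0.05],[[0,0,0],[0,0,-0.003],0.05],[[0,0,0],[0,0,-0.003],0.05]]'; python3 go.py 0.6114 0.195 0.237 12.72
```

```text
clock: 17.75
tool_pos: [0.6199, -0.1859, 0.2352]
eef_rot: [1.0, -0.023, 0.001, 0.0]
contact_force: [0.1, -0.1, -3.9]
opening: 0.133
clock: 18.05
tool_pos: [0.6189, -0.1855, 0.2354]
eef_rot: [1.0, -0.023, -0.001, -0.0]
contact_force: [-0.5, 0.2, -4.4]
opening: 0.132
turn [-0.0004  0.001  -0.2679] shift [-0.0249 -0.3797 -0.0015]
```

```bash
python3 -m pendant '[[[0,0,-0.003],[0,-0.004,0],0.05],[[0,0,-0.008],[0,-0.012,0],0.05],[[0,0,-0.017],[-0.001,-0.024,0],0.05],[[0,0,-0.028],[-0.002,-0.04,0],0.05],[[0,0,-0.042],[-0.003,-0.06,0],0.05],[[0,0,-0.058],[-0.005,-0.083,0],0.05],[[0,0,-0.076],[-0.007,-0.109,0],0.05],[[0,0,-0.095],[-0.009,-0.136,0],0.05],[[0,0,-0.114],[-0.011,-0.163,0],0.05],[[0,0,-0.134],[-0.013,-0.19,0],0.05]]';python3 go.py 0.6114 0.195 0.237 12.72
```

```text
clock: 19.05
tool_pos: [0.6147, 0.0079, 0.2363]
eef_rot: [0.999, 0.046, 0.0, -0.0]
contact_force: [-0.1, 0.7, -3.9]
opening: 0.129
turn [-0.0008 -0.0007 -0.1309] shift [ 0.0138 -0.1867 -0.0005]
```

```bash
python3 -m pendant '[[[0,0,-0.019],[0.002,-0.026,0],0.05],[[0,0,-0.037],[0.004,-0.052,0],0.05],[[0,0,-0.055],[0.006,-0.077,0],0.05],[[0,0,-0.072],[0.008,-0.1,0],0.05],[[0,0,-0.088],[0.009,-0.122,0],0.05],[[0,0,-0.101],[0.01,-0.142,0],0.05],[[0,0,-0.112],[0.011,-0.159,0],0.05],[[0,0,-0.121],[0.012,-0.173,0],0.05],[[0,0,-0.128],[0.013,-0.182,0],0.05],[[0,0,-0.131],[0.0138,-0.1867,0],0.05]]';python3 -m pendant '[[[0,0,0],[0,0,0],0.05],[[0,0,0],[0,0,0],0.05],[[0,0,0],[0,0,0],0.05],[[0,0,0],[0,0,0],0.05]]';python3 go.py 0.6114 0.195 0.237 12.72
python3 - <<'E'
from meas import *
from plant import r
import pickle
s=r.get_state();c=r.snapshot("wrist");t=r.snapshot("top");pickle.dump((s,c,t),open("v7.pkl","wb"))
im=t["image"][:,:,::-1];cv2.imwrite("pics/t7.png",cv2.resize(im[170:320,150:330],None,fx=3,fy=3))
cv2.imwrite("pics/w7.png",c["image"][:,:,::-1])
n=np.hstack([cv2.imread("pics/w7.png")[:,::1],cv2.resize(cv2.imread("pics/t7.png"),(576,480))]);cv2.imwrite("pics/c7.png",cv2.resize(n,(800,int(800*480/n.shape[1]))))
E
```

```text
clock: 20.05
tool_pos: [0.6123, 0.1929, 0.2361]
eef_rot: [0.994, 0.11, 0.0, -0.0]
contact_force: [-0.3, 0.0, -4.0]
opening: 0.136
clock: 20.45
tool_pos: [0.6126, 0.191, 0.2362]
eef_rot: [0.994, 0.109, 0.0, 0.0]
contact_force: [0.1, 0.4, -3.5]
opening: 0.134
turn [ 0.0007 -0.0005 -0.0043] shift [-0.0003 -0.0042 -0.0008]
```

View pics/c7.png

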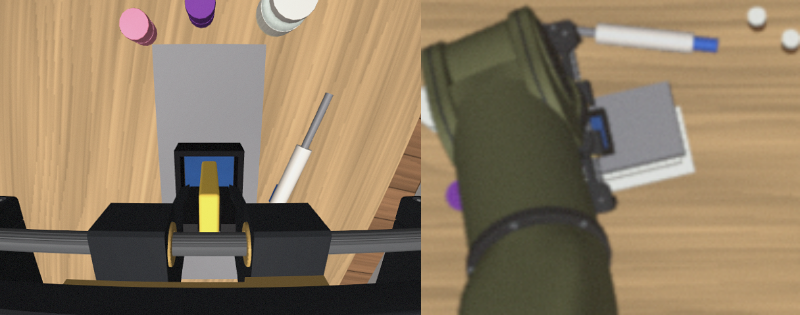

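The left half (wrist) shows the lids level and centred in the gripper. The right half (top) shows them over the box, with the white plate showing a few mm at the lower right (690,150). A 4 mm correction along the row is still to make, and I'll start lowering with it.

```bash
python3 -m pendant '[[[0,0,-0.004],[-0.0003,-0.002,0],0.05],[[0,0,-0.004],[-0.0003,-0.0042,0],0.05],[[0,0,-0.004],[-0.0003,-0.0042,0.005],0.05],[[0,0,-0.004],[-0.0003,-0.0042,0.014],0.05],[[0,0,-0.004],[-0.0003,-0.0042,0.024],0.05],[[0,0,-0.004],[-0.0003,-0.0042,0.034],0.05],[[0,0,-0.004],[-0.0003,-0.0042,0.044],0.05],[[0,0,-0.004],[-0.0003,-0.0042,0.052],0.05],[[0,0,-0.004],[-0.0003,-0.0042,0.056],0.05],[[0,0,-0.004],[-0.0003,-0.0042,0.056],0.05]]';python3 -m pendant '[[[0,0,0],[0,0,0],0.05],[[0,0,0],[0,0,0],0.05],[[0,0,0],[0,0,0],0.05]]';python3 go.py 0.6113 0.1951 0.15 12.72
```

```text
clock: 21.55
tool_pos: [0.6109, 0.1958, 0.1794]
eef_rot: [0.994, 0.111, -0.0, 0.0]
contact_force: [-0.2, -0.4, -3.6]
opening: 0.13
clock: 21.85
tool_pos: [0.6116, 0.1961, 0.1807]
eef_rot: [0.994, 0.111, 0.001, -0.0]
contact_force: [0.5, 0.7, -3.8]
opening: 0.131
turn [ 0.     -0.0015  0.001 ] shift [-0.0006  0.0009  0.0307]
```

```bash
python3 -m pendant '[[[0,0,0],[0,0.0007,0.004],0.05],[[0,0,0],[0,0.0007,0.011],0.05],[[0,0,0],[0,0.0007,0.018],0.05],[[0,0,0],[0,0.0007,0.025],0.05],[[0,0,0],[0,0.0007,0.031],0.05],[[0,0,0],[0,0.0007,0.036],0.05],[[0,0,0],[0,0.0007,0.04],0.05],[[0,0,0],[0,0.0007,0.042],0.05],[[0,0,0],[0,0.0007,0.042],0.05],[[0,0,0],[0,0.0007,0.042],0.05]]';python3 go.py 0.6113 0.1951 0.1124 12.72
```

```text
clock: 22.85
tool_pos: [0.6117, 0.1953, 0.1384]
eef_rot: [0.994, 0.111, 0.001, -0.0]
contact_force: [0.3, -0.8, -3.0]
opening: 0.133
turn [ 0.0001 -0.0011  0.001 ] shift [-0.0004  0.0002  0.026 ]
```

```bash
python3 -m pendant '[[[0,0,0],[0,0,0.002],0.05],[[0,0,0],[0,0,0.004],0.05],[[0,0,0],[0,0,0.006],0.05],[[0,0,0],[0,0,0.008],0.05],[[0,0,0],[0,0,0.01],0.05],[[0,0,0],[0,0,0.012],0.05],[[0,0,0],[0,0,0.012],0.05]]';python3 go.py 0.6113 0.1951 0.1124 12.72
```

```text
clock: 23.55
tool_pos: [0.6113, 0.1952, 0.1258]
eef_rot: [0.994, 0.111, -0.0, 0.0]
contact_force: [0.7, 0.4, -3.2]
opening: 0.13
turn [0.0002 0.     0.001 ] shift [-0.      0.0001  0.0134]
```

Past the tray rim (edge about 20 mm up) with no contact, so I'm continuing down.

```bash
python3 -m pendant '[[[0,0,0],[0,0,0.002],0.05],[[0,0,0],[0,0,0.004],0.05],[[0,0,0],[0,0,0.006],0.05],[[0,0,0],[0,0,0.008],0.05],[[0,0,0],[0,0,0.01],0.05],[[0,0,0],[0,0,0.0115],0.05],[[0,0,0],[0,0,0.0125],0.05],[[0,0,0],[0,0,0.0134],0.05],[[0,0,0],[0,0,0.0142],0.05],[[0,0,0],[0,0,0.0142],0.05]]';python3 go.py 0.6113 0.1951 0.1124 12.72
```

```text
clock: 24.55
tool_pos: [0.6115, 0.1953, 0.1124]
eef_rot: [0.994, 0.111, 0.0, 0.0]
contact_force: [-0.2, -0.5, -0.1]
opening: 0.136
turn [ 0.0001 -0.0007  0.001 ] shift [-0.0003  0.0001 -0.    ]
```

```bash
python3 -m pendant '[[[0,0,0],[0,0,0.001],0.05],[[0,0,0],[0,0,0.001],0.05]]'; python3 -m pendant '[[[0,0,0],[0,0,0],0.2],[[0,0,0],[0,0,0],0.3],[[0,0,0],[0,0,0],0.4],[[0,0,0],[0,0,0],0.4],[[0,0,0],[0,0,0],0.4]]';  python3 -m pendant '[[[0,0,0],[0,0,-0.005],0.5],[[0,0,0],[0,0,-0.02],0.6],[[0,0,0],[0,0,-0.05],0.7],[[0,0,0],[0,0,-0.09],0.8],[[0,0,0],[0,0,-0.12],0.9],[[0,0,0],[0,0,-0.135],0.9],[[0,0,0],[0,0,-0.135],0.9],[[0,0,0],[0,0,-0.135],0.9]]'; python3 - <<'E'
from meas import *
from plant import r
import pickle
s=r.get_state();c=r.snapshot("wrist");pickle.dump((c,s),open("v8.pkl","wb"));cv2.imwrite("pics/w8.png",c["image"][:,:,::-1]);print(s["tool_pos"])
h,S,v=cv2.split(hsv(c))
b=blob((h>20)&(h<35)&(S>100)&(v>180),(321,228),60,1);print("ytop",rect(topl(c,b,.132,s)))
b=blob((S<50)&(v>90),(321,200),130,9);print("grey",lines(c,b,.074,s))
w=np.zeros(S.shape,bool);w[150:285,275:365]=1
b=blob(w&(v<60),(0,0),None,3);print("collar",rect(topl(c,b,.098,s)))
E
```

```text
clock: 24.75
tool_pos: [0.6116, 0.1953, 0.1124]
eef_rot: [0.994, 0.111, 0.001, -0.0]
contact_force: [-3.2, -1.3, 7.9]
opening: 0.126
clock: 25.25
tool_pos: [0.6116, 0.1953, 0.1109]
eef_rot: [0.994, 0.111, 0.0, 0.0]
contact_force: [-0.1, 0.5, -0.7]
opening: 0.399
clock: 26.05
tool_pos: [0.6112, 0.1952, 0.2463]
eef_rot: [0.994, 0.111, 0.0, 0.0]
contact_force: [-1.0, -0.5, 0.6]
opening: 0.902
[0.61123    0.19520126 0.24634862]
ytop (array([0.6113385 , 0.19592291]), 30.094423294067383, 11.245925903320312, -77.31235885620117)
grey (array([0.61167386, 0.19553027]), np.float64(204.17588249025974), np.float64(78.87329038839366), np.float64(-77.2841118190292), array([-0.02,  0.04,  0.01,  0.03]))
collar (array([0.61135297, 0.19722237]), 65.97897338867188, 47.17988967895508, -77.3099775314331)
```

View pics/w8.png

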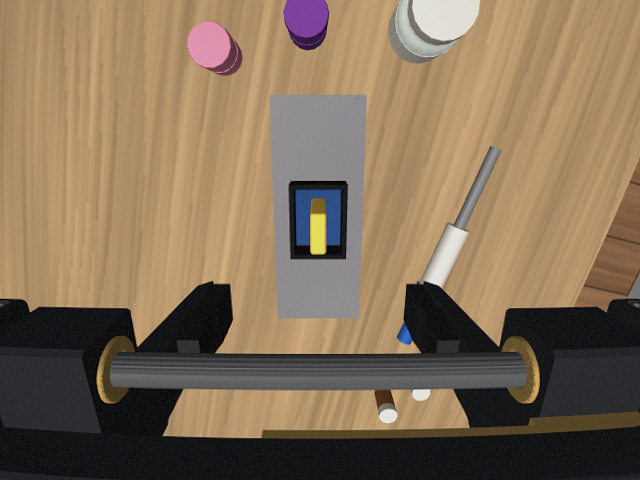

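Both lids sit square over the box: handle top near (318,228), collar centre (319,220), centres within 1 mm of the box, and the TCP height at release matches home. Next I take the collar, with the grasp point about 1 mm under its top edge.

```bash
python3 -m pendant '[[[0,0,0],[0,0,0.02],0.9],[[0,0,0],[0,0,0.05],0.9],[[0,0,0],[0,0,0.08],0.9],[[0,0,0],[0,0,0.105],0.9],[[0,0,0],[0,0,0.122],0.9],[[0,0,0],[0,0,0.133],0.9],[[0,0,0],[0,0,0.14],0.9],[[0,0,0],[0,0,0.144],0.9],[[0,0,0],[0,0,0.144],0.9]]'; python3 go.py 0.6115 0.1955 0.087 12.72
```

```text
clock: 27.0
tool_pos: [0.6115, 0.1953, 0.1019]
eef_rot: [0.994, 0.111, 0.0, 0.0]
contact_force: [-0.4, 0.4, -0.2]
opening: 0.902
turn [ 0.0002 -0.0005  0.001 ] shift [ 0.     -0.0002  0.0149]
```

```bash
python3 -m pendant '[[[0,0,0],[0,0,0.004],0.9],[[0,0,0],[0,0,0.008],0.9],[[0,0,0],[0,0,0.012],0.9],[[0,0,0],[0,0,0.0145],0.9],[[0,0,0],[0,0,0.0145],0.9],[[0,0,0],[0,0,0.0145],0.9]]'; python3 -m pendant '[[[0,0,0],[0,0,0],0.8],[[0,0,0],[0,0,0],0.7],[[0,0,0],[0,0,0],0.65],[[0,0,0],[0,0,0],0.6],[[0,0,0],[0,0,0],0.57],[[0,0,0],[0,0,0],0.54],[[0,0,0],[0,0,0],0.5],[[0,0,0],[0,0,0],0.4],[[0,0,0],[0,0,0],0.4],[[0,0,0],[0,0,0],0.4]]' 25;  python3 go.py 0.6115 0.1955 0.087 12.72
```

```text
clock: 27.6
tool_pos: [0.6115, 0.1953, 0.0874]
eef_rot: [0.994, 0.111, 0.0, 0.0]
contact_force: [-0.1, 0.5, 0.2]
opening: 0.899
clock: 28.6
tool_pos: [0.6115, 0.1953, 0.0875]
eef_rot: [0.994, 0.111, 0.0, 0.0]
contact_force: [-0.4, 0.6, 0.5]
opening: 0.541
turn [ 0.0002 -0.0007  0.001 ] shift [ 0.     -0.0002  0.0005]
```

```bash
python3 -m pendant '[[[0,0,0],[0,0,-0.001],0.4],[[0,0,0],[0,0,-0.003],0.4],[[0,0,0],[0,0,-0.006],0.4],[[0,0,0],[0,0,-0.009],0.4],[[0,0,0],[0,0,-0.012],0.4],[[0,0,0],[0,0,-0.012],0.4]]'; python3 go.py 0.6115 0.1955 0.187 12.72
```

```text
clock: 29.2
tool_pos: [0.6119, 0.1954, 0.1001]
eef_rot: [0.994, 0.111, 0.001, -0.0]
contact_force: [-0.3, 0.2, -1.6]
opening: 0.54
turn [ 0.     -0.0017  0.001 ] shift [-0.0002 -0.0002 -0.0869]
```

Load of 1.6 N matches the outer lid alone, so I'll lift on.

```bash
python3 -m pendant '[[[0,0,0],[0,0,-0.004],0.4],[[0,0,0],[0,0,-0.011],0.4],[[0,0,0],[0,0,-0.02],0.4],[[0,0,0],[0,0,-0.031],0.4],[[0,0,0],[0,0,-0.043],0.4],[[0,0,0],[0,0,-0.055],0.4],[[0,0,0],[0,0,-0.066],0.4],[[0,0,0],[0,0,-0.076],0.4],[[0,0,0],[0,0,-0.084],0.4],[[0,0,0],[0,0,-0.088],0.4]]'; python3 -m pendant '[[[0,0,0],[0,0,0],0.4],[[0,0,0],[0,0,0],0.4],[[0,0,0],[0,0,0],0.4],[[0,0,0],[0,0,0],0.4],[[0,0,0],[0,0,0],0.4]]'; python3 - <<'E'
from h import *
from plant import r
a=r.snapshot("scene")["image"][:,:,::-1]
cv2.imwrite("pics/s9.png",cv2.resize(a[130:330,330:560],None,fx=2.6,fy=2.6,interpolation=cv2.INTER_CUBIC))
E
```

```text
clock: 30.2
tool_pos: [0.6118, 0.1954, 0.1885]
eef_rot: [0.994, 0.111, 0.001, -0.0]
contact_force: [-0.2, 0.6, -2.4]
opening: 0.545
clock: 30.7
tool_pos: [0.6113, 0.1952, 0.1871]
eef_rot: [0.994, 0.111, -0.0, 0.0]
contact_force: [-0.3, -0.1, -1.4]
opening: 0.545
```

View pics/s9.png

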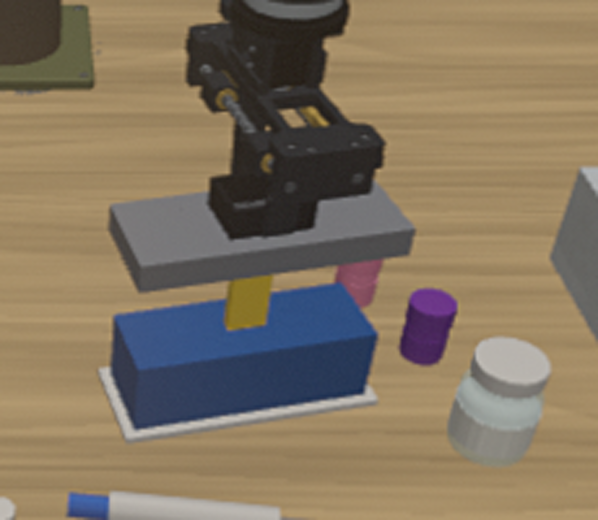

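The inner lid sits on the white base plate, and the outer lid hangs level above it. It was lifted 99.6 mm, so its edge is about 18 mm above the handle top at (250,280). The load is steady, so I'm handing in.

```bash
python3 -c "
from plant import r
s=r.get_state();print(s['tool_pos'],s['contact_force'],s['opening'],abs(s['qd']).max());print(r.finish_job())"
```

```text
[0.61135914 0.19523424 0.18721289] [-0.46352741  0.82231889 -1.8634736 ] 0.5455484975054756 0.003080299091650812
the job is handed in; nothing more can be done
None
```

I finished the whole job and handed it in at about 31 s of the 72 s allowed. The system gave no verdict.

- **Packing:** the amber jar and blue block stand upright in the row between the two clear jars, as the wrist picture taken before the lids went on showed. I did not see them again after that.
- **Lids on the box:** I set the nested lids down by the yellow handle. The gripper height at release matched the expected home height. The handle measured within about 1 mm of the box centre.
- **Outer lid:** I gripped it by the black collar and lifted it 99.6 mm straight up. Its lower edge should be about 18 mm above the handle top. The load was about 1.9 N, which fits the outer lid alone, and the arm was nearly still.
- **Last picture:** the scene view showed the inner lid seated on the base plate and the outer lid level above it. The purple and pink look-alikes were still standing, and I saw no sign that anything else had been touched.

One disagreement: an early wrist view put the box about 2 mm from the top-camera estimate. A later wrist view, with the arm settled, agreed to within 1 mm. No check failed.

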